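# Gather the washed stoppers in the lip corner of the tote

## Task

The washed stoppers stand scattered in the white tote: first set the loose blue cover gently onto the tote's stirrer-bar cup, so that it sits level, and let go of it: it keeps the bars in while you tip. Then take the tote by the dark grip corner and lift that corner, keeping the corner with the yellow lip down on the bench, until the tote slopes about 25 degrees and all four stoppers have slid together into the lip corner. Finish still holding the tote tilted and steady like that, cover still on, and leave the glassware and bottle around it alone.

Things in the scene. Friction and masses are not known exactly. Their poses are not given: they have to be found in the camera images.
- tote: White open plastic tote 240 x 200 x 52 mm, walls and floor 4 mm, rim 10 mm thick over the top 16 mm; about 0.45 kg, loose. Origin: centre of its underside. x axis: level from the yellow-lip corner (x = -156 mm, towards the robot) to the opposite, cut-off corner with the dark grip (x = +125 mm); y to the left of that, z up.
- tote_grip (a point): Middle of the rim at the cut-off grip corner (dark sleeve 44 mm wide, 12 mm thick along the tote's x, running along its y), 44 mm above the tote's underside, 8 mm below the rim's top. In the tote's frame x = +123 mm, y = -6 mm. Pinch from above, one finger inside and one outside the wall. Axes as the tote's.
- tote_corner (a point): Inner corner of the tote at the yellow pouring lip, 17 mm above its floor (centre height of a standing stopper). The stoppers are to gather here. In the tote's frame x = -151 mm, y = 0, z = 21 mm.
- tote_foot (a point): Outer bottom point of the tote's lip corner, on the bench (z = 0): the pivot when the grip corner is lifted. In the tote's frame x = -156 mm, y = 0, z = 0.
- cup_mouth (a point): Centre of the mouth of the round grey cup moulded into the tote's right-hand corner; its rim is 62 mm above the tote's underside, 10 mm above the tote's rim. Outside diameter 68 mm, inside 60 mm, 36 mm deep. In the tote's frame x = +22 mm, y = -90 mm. Axes as the tote's.
- cover_knob (a point): Centre of the white knob (18 mm diameter, 22 mm tall) of the loose blue round cover lying on the bench, knob up; 25 mm above its lowest face. Disc 74 mm diameter, 6 mm thick; below it a tapered spigot 8 mm deep (55 mm diameter, 47 mm at its end) that enters the cup. 45 g. z up through the knob.
- cover_seat (a point): Point on the cover's axis in the plane of the underside of its disc, 17 mm below the knob's centre and 8 mm above the spigot's end. It coincides with cup_mouth when the cover is seated.
- stopper_a_mid (a point): Centre of loose blue plastic stopper 1 of 4, 17 mm above its wide face: 34 mm long, head 28 mm diameter and 10 mm thick, then a taper from 23 to 19 mm. 25 g. It stands head down on the floor of the tote and slides easily (friction 0.12 to 0.18: it starts to slide at 7 to 10 degrees, and along the walls into the corner by about 20).
- stopper_b_mid (a point): Centre of loose blue plastic stopper 2 of 4, 17 mm above its wide face: 34 mm long, head 28 mm diameter and 10 mm thick, then a taper from 23 to 19 mm. 25 g. It stands head down on the floor of the tote and slides easily (friction 0.12 to 0.18: it starts to slide at 7 to 10 degrees, and along the walls into the corner by about 20).
- stopper_c_mid (a point): Centre of loose blue plastic stopper 3 of 4, 17 mm above its wide face: 34 mm long, head 28 mm diameter and 10 mm thick, then a taper from 23 to 19 mm. 25 g. It stands head down on the floor of the tote and slides easily (friction 0.12 to 0.18: it starts to slide at 7 to 10 degrees, and along the walls into the corner by about 20).
- stopper_d_mid (a point): Centre of loose blue plastic stopper 4 of 4, 17 mm above its wide face: 34 mm long, head 28 mm diameter and 10 mm thick, then a taper from 23 to 19 mm. 25 g. It stands head down on the floor of the tote and slides easily (friction 0.12 to 0.18: it starts to slide at 7 to 10 degrees, and along the walls into the corner by about 20).
- bar_a_mid (a point): Centre of a loose white stirrer bar, 31 mm long and 9 mm thick, lying in the cup.
- bar_b_mid (a point): Centre of a loose white stirrer bar, 31 mm long and 9 mm thick, lying in the cup.
- flask: Bystander: conical glass flask with white stopper, 84 mm diameter, 147 mm tall, origin at the centre of its underside. Leave it alone.
- cylinder: Bystander: clear measuring cylinder, foot 64 mm diameter, tube 29 mm, 178 mm tall, origin at the centre of its underside. Leave it alone.
- dropper: Bystander: black dropper bottle with white nozzle and red tip, 38 mm diameter, 132 mm tall, origin at the centre of its underside. Leave it alone.
Mind the look-alikes: they are no part of the job. Of the things that look like the part that bears cover_knob, the smallest one is meant.

How it is judged:
On the way:
1. the cover sits seated and level on the cup, released, the tote still flat (distance between cover_seat and cup_mouth below 0.006 m and angle between cover_seat's own z axis and vertical below 0.07 rad and angle between tote's own z axis and vertical below 0.06 rad and contact force between the fingers and cover below 0.05 N), for 0.3 s.
At the end, for the whole second after the job is handed in: Gripper holds the tote (over 1 N), still, tilted 15 to 37 degrees, lip corner within 15 mm of the bench; all stopper centres within 95 mm of the inner lip corner; cover seated (6 mm, 6 degrees), both bars in the cup; the tote leans on no bystander (angle between tote's own z axis and vertical between 0.26 and 0.65 rad and height (world z) of tote_foot below 0.015 m and contact force between the fingers and tote above 1 N and linear speed of tote below 0.03 m/s and angular speed of tote below 0.1 rad/s and distance between each of stopper_a_mid, stopper_b_mid, stopper_c_mid, stopper_d_mid and tote_corner below 0.095 m and distance between cover_seat and cup_mouth below 0.006 m and angle between the z axis of cover_seat and the z axis of cup_mouth, either way round below 0.1 rad and distance between each of bar_a_mid, bar_b_mid and cup_mouth below 0.055 m and contact force between tote and flask below 0.5 N and contact force between tote and cylinder below 0.5 N and contact force between tote and dropper below 0.5 N); the arm keeps its last pose, push and grip.
It fails at once if the tote is tipped (more than 7 degrees) while the cup is not covered (angle between tote's own z axis and vertical above 0.12 rad and distance between cover_seat and cup_mouth above 0.02 m).
It fails at once if the tote is tipped past 50 degrees (angle between tote's own z axis and vertical above 0.87 rad).
It fails at once if the cover is dropped (falls freely by more than about 2 cm) (contact force between the fingers and cover below 0.05 N and linear speed of cover above 0.6 m/s).
It fails at once if the flask, cylinder or dropper bottle is pushed more than 30 mm or knocked over (distance of any of flask, cylinder, dropper from where it was at the start of the episode above 0.03 m or angle between any of flask, cylinder, dropper's own z axis and vertical above 0.35 rad).
It also fails if it takes over 61 s, if anything falls off the work surface, if the arm or the gripper's body presses on something with over 40 N, if the wrist force passes 120 N, or if a joint passes its speed limit or range.

## Robot

A 7-joint arm with a two-finger parallel gripper is mounted at the origin on the work surface. World frame = base frame: x ahead of the robot, y to its left, z up, the work surface at z = 0. Lengths are in m, angles in rad, forces in N, time in s.
With the tool pointing down it reaches from about 0.375 to 0.925 m from the base axis. Payload 3.1 kg.
Tool frame: the origin (TCP) lies between the finger pads; the fingertips stand 11 mm ahead of it and the grasp point (between the pads) lies 8 mm behind it; z points along the fingers, y is the direction in which the jaws open and shut (so a half turn about z gives the same grasp; the last joint's range is limited). The gripper opens to 85 mm and grips with 20 to 120 N. Pads are 22 mm wide; open, the fingers measure 114 mm over their backs; the gripper's body (76 mm by 85 mm) begins 54 mm behind the grasp point. The pads swing forward as they close: fully open they stand 13 mm farther back than shut.
Start: joints at [1.015, 0.383, 0.044, 1.598, -0.018, 1.161, -0.05], TCP at [0.287, -0.583, 0.242] pointing down, gripper open.
Joint ranges: [-2.61, 2.61], [-0.41, 2.15], [-1.48, 1.57], [0, 2.5], [-1.57, 4.71], [0.05, 1.97], [-2.85, 2.85]. Speed limits (rad/s): [2.79, 2.79, 3.14, 3.14, 3.14, 3.14, 3.14].

## Interface

Orientations are given as a rotation vector (axis times angle).
In Python, from station import ctrl gives the robot as it stands.
- The arm moves only by the tool step_arm, never from a script. Its argument "plan" is a list of rows, each an object of numbers: "wx", "wy", "wz": the turn, a rotation vector about the tool's x, y, z in rad; "dx", "dy", "dz": the shift along the tool's x, y, z in mm; "claw": the finger opening in mm, from 0 to 85.4. A call has 1 to 8 rows; each row shifts and turns the commanded pose from where the row before left it, along the tool's axes as they then stand; what a row does not reach is not made up. A row lasts 1/12 s, in which the tool goes at most 41.7 mm and 7.16 degrees, less where a joint would pass 70% of its speed; a pose out of reach is approached as far as the arm can. A call is refused whole if a number of a shift passes 41.7 or a number of a turn 0.125, either way. A call with a gripper value outside its range is refused whole. The fingers move at their own pace and stop on an object; "squeeze" is the grip in N (left out, the last holds). Time passes only in rows, so rows that do not move let the fingers close. It gives the time, the measured TCP pose, the force and the opening at its end, in the units of the state.
- ctrl.state(): the state, without advancing time (a new reading comes with each control period).
- ctrl.camera(name): name is "scene" or "side" or "wrist"; returns a dict with "frame" (420x560x3 uint8, red, green, blue), "camera_matrix" (3x3 intrinsics, pixels), "R" (3x3) and "t" (3): a world point X has camera coordinates R X + t; the wrist camera has in their place "hand_eye" (4x4, takes a point from camera to tool coordinates, whose origin is the TCP and whose axes are the flange's). Camera axes: x right, y down, z forward; pixel columns grow to the right and rows downward; lengths in m; the calibration is good to about 2 mm. A picture is of the moment at which its call begins: read the wrist's pose just before it. There is no depth.
- ctrl.sign_off(): hands the job in, once; it reports no verdict.
The state is a dict: "time": time; "joint_positions": joint angles; "qvel": joint speeds; "joint_torque": joint torques, N m; "eef_pos": TCP position; "tool_rot": TCP orientation; "wrist_force": force on the tool from outside, world axes, zero at the start; "moment": the same for the moment, N m; "width": finger opening in m.
Only numpy, scipy, OpenCV 4.12 (cv2) and the standard library are available. Lean on these libraries where they do the work, as an engineer would, in place of code of your own. Each camera call takes 0.05 s, during which the arm holds its last target. There are 200 camera calls.

## Working session

There is one attempt and no reset: what is moved stays moved. The work goes in short steps, Python scripts to look and compute and a tool call to move; the robot and the scene stay as the last step left them, time stands still between calls to the robot, and variables do not carry over. Pictures are saved under pics/ and viewed, about 8 in all and at most 12, crops included, and the job is handed in when it is done.

Besides the shell and the picture viewer there is one more tool, called after "Call:" by a JSON object that holds its "api" and its "payload". step_arm: Moves the arm, as the interface text tells. Its arguments: {"type":"object","properties":{"plan":{"type":"array","items":{"type":"object","properties":{"wx":{"type":"number"},"wy":{"type":"number"},"wz":{"type":"number"},"dx":{"type":"number"},"dy":{"type":"number"},"dz":{"type":"number"},"claw":{"type":"number"}}}},"squeeze":{"type":"number"}},"required":["plan"]}

```bash
mkdir -p pics; ls; cat > h.py <<'E'
import numpy as np, cv2
from scipy.spatial.transform import Rotation as Ro
from station import ctrl
def cam(n):
    s=ctrl.state(); c=ctrl.camera(n); K=np.array(c["camera_matrix"])
    if n=="wrist":
        H=np.array(c["hand_eye"]); T=np.eye(4); T[:3,:3]=Ro.from_rotvec(s["tool_rot"]).as_matrix(); T[:3,3]=s["eef_pos"]
        W=np.linalg.inv(T@H); R,t=W[:3,:3],W[:3,3]
    else: R,t=np.array(c["R"]),np.array(c["t"]).ravel()
    return c["frame"],K,R,t
def save(f,p): cv2.imwrite(p,f[:,:,::-1])
def ray(K,R,t,u,v,z):
    d=R.T@np.linalg.solve(K,[u,v,1]); o=-R.T@t; return o+d*(z-o[2])/d[2]
def proj(K,R,t,X):
    p=K@(R@np.array(X)+t); return p[:2]/p[2]
E
python3 - <<'E'
from h import *
a=cam("scene");b=cam("side")
save(a[0],"pics/scene.png");save(b[0],"pics/side.png")
np.savez("c.npz",Ks=a[1],Rs=a[2],ts=a[3],Kd=b[1],Rd=b[2],td=b[3])
for x in(a,b): print(-x[2].T@x[3], x[1][0,0])
print(ctrl.state())
E
```

```text
pics
[ 1.14387124 -0.67650163  0.89496547] 540.0870991957196
[-0.00811259  0.88116158  1.14767345] 546.7727504064803
{'time': 0.1, 'joint_positions': array([ 1.01517516,  0.38375277,  0.04387299,  1.59943431, -0.01790622,
        1.16118992, -0.04986209]), 'qvel': array([ 9.61781881e-04, -1.81481804e-03, -5.80250703e-04, -3.66972026e-03,
       -9.65933495e-05, -1.09088126e-03,  4.54672452e-04]), 'joint_torque': array([ 3.00180815e-03, -4.34724712e+01,  1.02955319e+00, -2.50453001e+01,
        1.08459784e-02,  5.46894866e-03, -1.28614550e-05]), 'eef_pos': array([ 0.28690975, -0.58232389,  0.24100556]), 'tool_rot': array([-3.05737726e+00, -7.12483113e-01,  1.05401483e-03]), 'wrist_force': array([ 0.28186894, -0.40521488,  0.6456746 ]), 'moment': array([-0.00196517, -0.03275726,  0.01658939]), 'width': 0.08547689821325814}
```

View pics/scene.png

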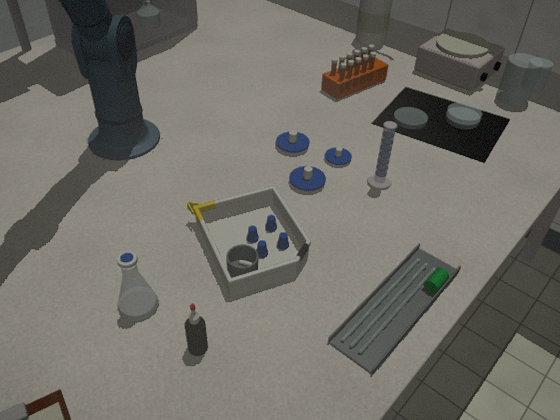

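View pics/side.png

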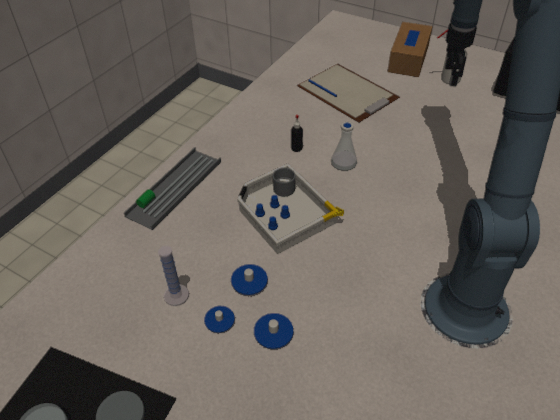

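Scene view: candidates for the cover are the blue discs at (292,142), (307,179) and (338,156); in the side view they are at (273,330), (249,278) and (219,319). The smallest is (338,156) scene / (219,319) side. The tote has its grip at (303,250), lip at (200,208) and cup at (242,258) in the scene view. I'll check the choice in a close crop.

```bash
python3 - <<'E'
from h import *
a=cv2.imread("pics/scene.png")[125:310,180:370];b=cv2.imread("pics/side.png")[155:350,195:350]
r=lambda i:cv2.resize(i,None,fx=2.3,fy=2.3,interpolation=cv2.INTER_CUBIC)
a,b=r(a),r(b);H=max(a.shape[0],b.shape[0]);p=lambda i:cv2.copyMakeBorder(i,0,H-i.shape[0],0,0,0)
o=np.hstack([p(a),p(b)]);o=cv2.convertScaleAbs(o,alpha=1.3);print(o.shape,a.shape);cv2.imwrite("pics/crop.png",o)
# blue discs + grip/knob by colour
d=np.load("c.npz")
for n,k in(("scene","s"),("side","d")):
    f=cv2.imread(f"pics/{n}.png");h=cv2.cvtColor(f,cv2.COLOR_BGR2HSV)
    m=cv2.inRange(h,(105,120,40),(130,255,255));N,_,st,ce=cv2.connectedComponentsWithStats(m)
    for i in range(1,N):
        if st[i,4]>80:
            print(n,st[i],ce[i].round(1),ray(d["K"+k],d["R"+k],d["t"+k],*ce[i],0.012).round(4))
    m=cv2.inRange(h,(20,130,80),(32,255,255));N,_,st,ce=cv2.connectedComponentsWithStats(m)
    for i in range(1,N):
        if st[i,4]>40: print(n,"yellow",st[i],ce[i].round(1))
E
```

```text
(448, 793, 3) (425, 437, 3)
scene [277 132  32  19 362] [292.7 142. ] [0.3757 0.2978 0.012 ]
scene [326 148  25  16 241] [337.9 156.3] [0.5082 0.3308 0.012 ]
scene [290 167  35  23 481] [307.3 178.6] [0.5071 0.1999 0.012 ]
scene [121 254  12   8  81] [126.5 257.3] [ 0.3868 -0.2816  0.012 ]
scene yellow [187 201  28  20 231] [200.3 207.9]
side [405  31  14  15 145] [411.8  38. ] [ 0.59   -1.1525  0.012 ]
side [256 204   9  13  83] [259.6 210.4] [ 0.6099 -0.0161  0.012 ]
side [281 206   9  12  81] [284.7 211.8] [ 0.5446 -0.0474  0.012 ]
side [269 217   9  13  83] [272.6 223.4] [0.5514 0.0084 0.012 ]
side [232 265  35  30 724] [249.  280.2] [0.5018 0.2071 0.012 ]
side [205 306  29  26 516] [219.2 319.5] [0.5003 0.342  0.012 ]
side [255 314  38  35 924] [273.3 331.4] [0.3703 0.3037 0.012 ]
side yellow [322 201  22  21 204] [332.2 211.2]
```

View pics/crop.png

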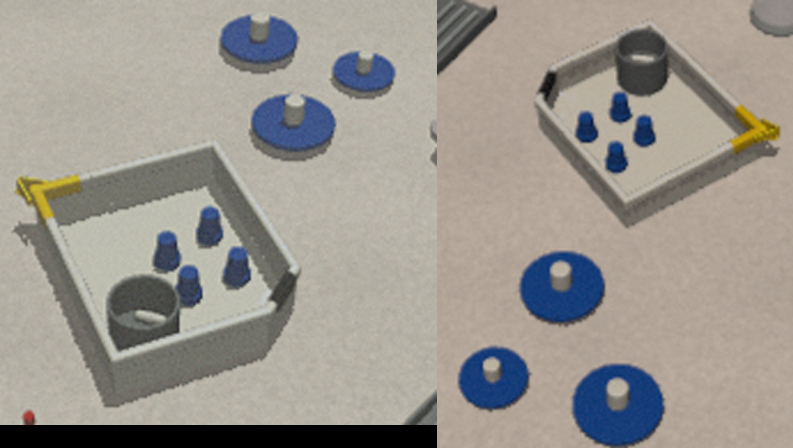

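Confirmed: the smallest disc is at crop (364,72) left / (493,378) right, and its knob is visible. Next I fit the tote pose and the knob position.

```bash
cat > fit.py <<'E'
from h import *
from scipy.optimize import least_squares
d=np.load("c.npz");C={k:(d["K"+k],d["R"+k],d["t"+k]) for k in"sd"}
def full(k,p): return np.array([180+p[0]/2.3,125+p[1]/2.3]) if k=="s" else np.array([195+(p[0]-437)/2.3,155+p[1]/2.3])
L=(-28,153.6);Rr=(28.4,-153.6)
obs=[("s",(213,146),(*L,52)),("s",(111,355),(*Rr,52)),("s",(288,284),(123,-6,52)),("s",(111,403),(*Rr,0)),("s",(144,296),(22,-90,62)),
("d",(628,205),(*L,52)),("d",(630,224),(*L,0)),("d",(650,23),(*Rr,52)),("d",(641,45),(22,-90,62)),("d",(547,85),(123,-6,52)),("d",(768,130),(-160,0,52)),("s",(33,190),(-156,0,52))]
def W(q,P):
    c,s=np.cos(q[2]),np.sin(q[2]);P=np.array(P)/1e3
    return np.array([q[0]+c*P[0]-s*P[1],q[1]+s*P[0]+c*P[1],P[2]])
f=lambda q:np.concatenate([proj(*C[k],W(q,P))-full(k,p) for k,p,P in obs])
r=least_squares(f,[.57,-.03,0],loss="soft_l1",x_scale=[.01,.01,.1])
print("tote",r.x.round(4));print(f(r.x).reshape(-1,2).round(1))
for n,P in dict(grip=(123,-6,44),cup=(22,-90,62),foot=(-156,0,0)).items(): print(n,W(r.x,P).round(4))
kn=[("s",(366,62)),("d",(491,370))]
g=lambda x:np.concatenate([proj(*C[k],x)-full(k,p) for k,p in kn])
r=least_squares(g,[.5,.34,.025]);print("knob",r.x.round(4),abs(r.fun).max())
for k,u in(("s",(192,340)),("s",(137,303)),("s",(379,185)),("d",(345,163)),("d",(297,147)),("d",(176,295))): print(k,u,ray(*C[k],*u,0.01).round(3))
E
python3 fit.py
```

```text
tote [ 0.5545 -0.0556  0.2599]
[[ 0.  -4.1]
 [ 0.9  0. ]
 [-3.1 -0.5]
 [ 1.8 -4.7]
 [-0.9  0.6]
 [-0.4 -3.3]
 [-1.   1. ]
 [ 0.  -2.4]
 [ 0.3 -0.3]
 [-0.3 -2.2]
 [-0.2 -1.9]
 [-0.9 -2.2]]
grip [ 0.6749 -0.0297  0.044 ]
cup [ 0.5989 -0.1369  0.062 ]
foot [ 0.4037 -0.0956  0.    ]
knob [0.5044 0.3387 0.0203] 0.26927714173342565
s (192, 340) [ 0.649 -0.327  0.01 ]
s (137, 303) [ 0.502 -0.343  0.01 ]
s (379, 185) [0.656 0.307 0.01 ]
d (345, 163) [ 0.489 -0.325  0.01 ]
d (297, 147) [ 0.657 -0.319  0.01 ]
d (176, 295) [0.637 0.337 0.01 ]
```

Call:
{"api": "step_arm", "payload": {"plan": [{"dx": 40,"wz": -0.0616},{"dx": 40,"wz": -0.0616},{"dx": 40,"wz": -0.0616},{"dx": 40,"wz": -0.0616},{"dx": 40,"wz": -0.0616},{"dx": 40,"wz": -0.0616},{"dx": 40,"wz": -0.0616},{"dx": 40,"wz": -0.0616}]}}

```text
schema error: expected keys wx, wy, wz, dx, dy, dz, claw
```

Call:
{"api": "step_arm", "payload": {"plan": [{"dx": 40,"wz": -0.0616},{"dx": 40,"wz": -0.0616},{"dx": 40,"wz": -0.0616},{"dx": 40,"wz": -0.0616},{"dx": 40,"wz": -0.0616},{"dx": 40,"wz": -0.0616},{"dx": 40,"wz": -0.0616},{"dx": 40,"wz": -0.0616}]}}

```text
schema error: expected keys wx, wy, wz, dx, dy, dz, claw
```

Call:
{"api": "step_arm", "payload": {"plan": [{"dx": 40,"wz": -0.0616},{"dx": 40,"wz": -0.0616},{"dx": 40,"wz": -0.0616},{"dx": 40,"wz": -0.0616},{"dx": 40,"wz": -0.0616},{"dx": 40,"wz": -0.0616},{"dx": 40,"wz": -0.0616}]}}

```text
schema error: expected keys wx, wy, wz, dx, dy, dz, claw
```

Call:
{"api": "step_arm", "payload": {"plan": [{"dx": 34,"dy": -14},{"dx": 34,"dy": -14},{"dx": 34,"dy": -14},{"dx": 34,"dy": -14},{"dx": 34,"dy": -11},{}]}}

```text
schema error: expected keys wx, wy, wz, dx, dy, dz, claw
```

```bash
python3 - <<'E'
from h import *
a=cam("wrist");save(a[0],"pics/w1.png");np.savez("w1.npz",K=a[1],R=a[2],t=a[3])
s=ctrl.state();print(s["time"],s["eef_pos"],Ro.from_rotvec(s["tool_rot"]).as_matrix().round(3),-a[2].T@a[3])
print(proj(*a[1:],[.5044,.3387,.025]))
E
```

```text
0.15 [ 0.28695316 -0.58241847  0.24115847] [[ 0.897  0.442 -0.001]
 [ 0.442 -0.897  0.002]
 [-0.    -0.002 -1.   ]] [ 0.35891829 -0.54759045  0.37261641]
[-1023.19634119  -867.86893661]
```

View pics/w1.png

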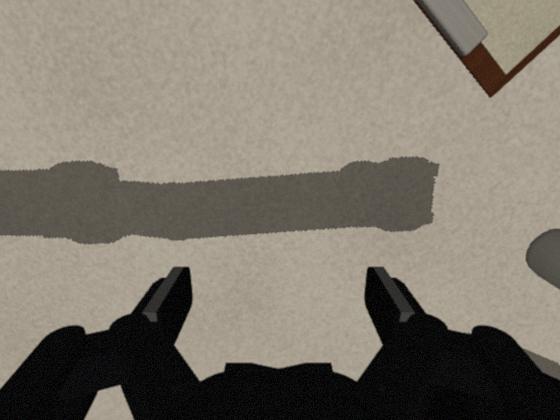

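All seven keys are needed in every row, so those calls were refused and the arm has not moved. The wrist view shows only bare bench and the fingertips at about (180,270) and (375,270). I'll resend the moves.

Call:
{"api": "step_arm", "payload": {"plan": [{"dx": 40,"dy": 0,"dz": 0,"wx": 0,"wy": 0,"wz": -0.0616,"claw": 85},{"dx": 40,"dy": 0,"dz": 0,"wx": 0,"wy": 0,"wz": -0.0616,"claw": 85},{"dx": 40,"dy": 0,"dz": 0,"wx": 0,"wy": 0,"wz": -0.0616,"claw": 85},{"dx": 40,"dy": 0,"dz": 0,"wx": 0,"wy": 0,"wz": -0.0616,"claw": 85},{"dx": 40,"dy": 0,"dz": 0,"wx": 0,"wy": 0,"wz": -0.0616,"claw": 85},{"dx": 40,"dy": 0,"dz": 0,"wx": 0,"wy": 0,"wz": -0.0616,"claw": 85},{"dx": 40,"dy": 0,"dz": 0,"wx": 0,"wy": 0,"wz": -0.0616,"claw": 85},{"dx": 40,"dy": 0,"dz": 0,"wx": 0,"wy": 0,"wz": -0.0616,"claw": 85}]}}

```text
time: 0.82
eef_pos: [0.5361, -0.3841, 0.2418]
tool_rot: [-2.791, -1.441, 0.0]
wrist_force: [0.5, -0.7, 0.3]
width: 0.085
```

Call:
{"api": "step_arm", "payload": {"plan": [{"dx": 40,"dy": 0,"dz": 0,"wx": 0,"wy": 0,"wz": -0.0616,"claw": 85},{"dx": 40,"dy": 0,"dz": 0,"wx": 0,"wy": 0,"wz": -0.0616,"claw": 85},{"dx": 40,"dy": 0,"dz": 0,"wx": 0,"wy": 0,"wz": -0.0616,"claw": 85},{"dx": 40,"dy": 0,"dz": 0,"wx": 0,"wy": 0,"wz": -0.0616,"claw": 85},{"dx": 40,"dy": 0,"dz": 0,"wx": 0,"wy": 0,"wz": -0.0616,"claw": 85},{"dx": 40,"dy": 0,"dz": 0,"wx": 0,"wy": 0,"wz": -0.0616,"claw": 85},{"dx": 40,"dy": 0,"dz": 0,"wx": 0,"wy": 0,"wz": -0.0616,"claw": 85},{"dx": 40,"dy": 0,"dz": 0,"wx": 0,"wy": 0,"wz": -0.0616,"claw": 85}]}}

```text
time: 1.48
eef_pos: [0.66, -0.0926, 0.2418]
tool_rot: [-2.355, -2.079, 0.0]
wrist_force: [0.3, -0.6, -0.4]
width: 0.085
```

```bash
python3 - <<'E'
from h import *
# on the way over the tote: picture for later measuring
s=ctrl.state();print(s["time"],s["eef_pos"],Ro.from_rotvec(s["tool_rot"]).as_matrix().round(3))
a=cam("wrist");save(a[0],"pics/w2.png");np.savez("w2.npz",K=a[1],R=a[2],t=a[3])
for P in([.5989,-.1369,.062],[.6749,-.0297,.044]):print(proj(*a[1:],P))
E
```

```text
1.4833 [ 0.65998887 -0.0925528   0.24176985] [[ 0.124  0.992 -0.   ]
 [ 0.992 -0.124  0.   ]
 [-0.    -0.    -1.   ]]
[228.59686287 234.57798796]
[284.41037078 126.48626999]
```

Call:
{"api": "step_arm", "payload": {"plan": [{"dx": 40,"dy": 0,"dz": 0,"wx": 0,"wy": 0,"wz": -0.0616,"claw": 85},{"dx": 40,"dy": 0,"dz": 0,"wx": 0,"wy": 0,"wz": -0.0616,"claw": 85},{"dx": 40,"dy": 0,"dz": 0,"wx": 0,"wy": 0,"wz": -0.0616,"claw": 85},{"dx": 40,"dy": 0,"dz": 0,"wx": 0,"wy": 0,"wz": -0.0616,"claw": 85},{"dx": 40,"dy": 0,"dz": 0,"wx": 0,"wy": 0,"wz": -0.0616,"claw": 85},{"dx": 40,"dy": 0,"dz": 0,"wx": 0,"wy": 0,"wz": -0.0616,"claw": 85},{"dx": 40,"dy": 0,"dz": 0,"wx": 0,"wy": 0,"wz": -0.0616,"claw": 85}]}}

```text
time: 2.12
eef_pos: [0.6434, 0.1845, 0.2418]
tool_rot: [-1.857, -2.534, 0.0]
wrist_force: [0.9, 0.1, 0.0]
width: 0.0851
```

Call:
{"api": "step_arm", "payload": {"plan": [{"dx": 33,"dy": -22,"dz": 0,"wx": 0,"wy": 0,"wz": 0,"claw": 85},{"dx": 33,"dy": -22,"dz": 0,"wx": 0,"wy": 0,"wz": 0,"claw": 85},{"dx": 33,"dy": -22,"dz": 0,"wx": 0,"wy": 0,"wz": 0,"claw": 60},{"dx": 0,"dy": 0,"dz": 0,"wx": 0,"wy": 0,"wz": 0,"claw": 60},{"dx": 0,"dy": 0,"dz": 0,"wx": 0,"wy": 0,"wz": 0,"claw": 60}]}}

```text
time: 2.53
eef_pos: [0.548, 0.2613, 0.2424]
tool_rot: [-1.85, -2.538, 0.0]
wrist_force: [1.0, -0.1, 0.3]
width: 0.0598
```

```bash
python3 - <<'E'
from h import *
s=ctrl.state();R0=Ro.from_rotvec(s["tool_rot"]).as_matrix();print(s["time"],s["eef_pos"],R0.round(3))
a=cam("wrist");save(a[0],"pics/w3.png");np.savez("w3.npz",K=a[1],R=a[2],t=a[3])
print(proj(*a[1:],[.5044,.3387,.025]), R0.T@(np.array([.5044,.3387,.025])-s["eef_pos"]))
x=cv2.imread("pics/w2.png");y=cv2.imread("pics/w3.png")
cv2.imwrite("pics/v.png",cv2.convertScaleAbs(np.hstack([cv2.resize(x[:,60:460],None,fx=1,fy=1),y[:,80:480]]),alpha=1.2))
E
```

```text
2.5333 [0.54796643 0.26129004 0.2423514 ] [[-0.306  0.952 -0.001]
 [ 0.952  0.306  0.   ]
 [ 0.001 -0.001 -1.   ]]
[261.83724199 104.07819189] [ 0.08688235 -0.01760956  0.21742431]
```

View pics/v.png

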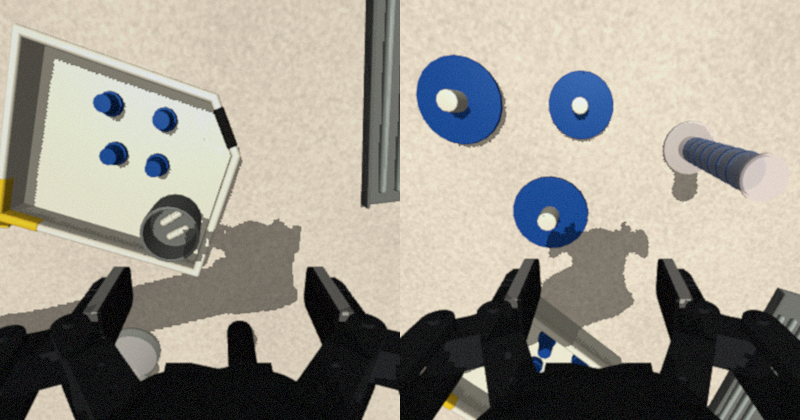

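Wrist views: the small cover's knob is at full-frame (260,105), against a prediction of (262,104). In the earlier tote view the sleeve is at about (286,128), the cup mouth at about (231,226), and the outer rim corners at (258,273) and (75,27).

```bash
cat > fit2.py <<'E'
from h import *
from scipy.optimize import least_squares
import sys
def W(q,P):
    c,s=np.cos(q[2]),np.sin(q[2]);P=np.array(P)/1e3
    return np.array([q[0]+c*P[0]-s*P[1],q[1]+s*P[0]+c*P[1],P[2]])
def fit(C,obs):
    f=lambda q:np.concatenate([proj(*C,W(q,P))-np.array(p) for p,P in obs])
    r=least_squares(f,[.55,-.05,.26],loss="soft_l1",x_scale=[.01,.01,.1]);print("tote",r.x.round(4),f(r.x).reshape(-1,2).round(1).tolist())
    for n,P in dict(grip=(123,-6,44),cup=(22,-90,62),foot=(-156,0,0)).items(): print(n,W(r.x,P).round(4))
    return r.x
E
python3 - <<'E'
from fit2 import *
w=np.load("w2.npz");C=(w["K"],w["R"],w["t"])
fit(C,[((231,226),(22,-90,62)),((286,128),(123,-6,52)),((258,273),(28.4,-153.6,52)),((75,27),(-28,153.6,52))])
w=np.load("w3.npz");C=(w["K"],w["R"],w["t"])
f=cv2.imread("pics/w3.png");h=cv2.cvtColor(f,cv2.COLOR_BGR2HSV)
m=cv2.inRange(h,(100,120,40),(130,255,255))[60:150,220:310];M=cv2.findContours(m,0,2)[0];c=max(M,key=cv2.contourArea);e=cv2.fitEllipse(c);print(e)
k=cv2.inRange(h,(0,0,120),(180,70,255))[85:125,240:280];ys,xs=np.nonzero(k);print(xs.mean()+240,ys.mean()+85)
p=ray(*C,e[0][0]+220,e[0][1]+60,.013);q=ray(*C,xs.mean()+240,ys.mean()+85,.033);print(p,q)
s=ctrl.state();R0=Ro.from_rotvec(s["tool_rot"]).as_matrix();print((R0.T@(np.array([*((p+q)/2)[:2],.0265])-s["eef_pos"])*1e3).round(1))
E
```

```text
tote [ 0.5566 -0.0562  0.2595] [[-0.5, 8.9], [0.7, -0.7], [0.7, 1.8], [-0.8, -0.7]]
grip [ 0.6771 -0.0304  0.044 ]
cup [ 0.601  -0.1375  0.062 ]
foot [ 0.4059 -0.0962  0.    ]
((40.613006591796875, 44.563262939453125), (62.42158889770508, 66.8534164428711), 171.47080993652344)
259.3939393939394 104.97835497835499
[0.50256738 0.33783737 0.013     ] [0.50261665 0.33699173 0.033     ]
[ 89.8 -21.7 215.7]
```

Call:
{"api": "step_arm", "payload": {"plan": [{"dx": 30,"dy": -7,"dz": 30,"wx": 0,"wy": 0,"wz": 0,"claw": 40},{"dx": 30,"dy": -7,"dz": 30,"wx": 0,"wy": 0,"wz": 0,"claw": 40},{"dx": 30,"dy": -8,"dz": 30,"wx": 0,"wy": 0,"wz": 0,"claw": 40},{"dx": 0,"dy": 0,"dz": 35,"wx": 0,"wy": 0,"wz": 0,"claw": 40},{"dx": 0,"dy": 0,"dz": 35,"wx": 0,"wy": 0,"wz": 0,"claw": 40},{"dx": 0,"dy": 0,"dz": 0,"wx": 0,"wy": 0,"wz": 0,"claw": 40}]}}

```text
time: 3.08
eef_pos: [0.5012, 0.329, 0.0771]
tool_rot: [-1.86, -2.527, 0.023]
wrist_force: [-0.5, -1.5, -0.8]
width: 0.0398
```

```bash
python3 - <<'E'
from h import *
s=ctrl.state();R0=Ro.from_rotvec(s["tool_rot"]).as_matrix();print(s["time"],s["eef_pos"],(R0.T@(np.array([.5026,.3375,.0265])-s["eef_pos"])*1e3).round(1))
a=cam("wrist");save(a[0],"pics/w4.png")
h=cv2.cvtColor(a[0],cv2.COLOR_RGB2HSV)
m=cv2.inRange(h,(100,120,40),(130,255,255));N,_,st,ce=cv2.connectedComponentsWithStats(m)
for i in range(1,N):
    if st[i,4]>300: print(st[i],ce[i])
print(proj(*a[1:],[.5026,.3375,.014]),proj(*a[1:],[.5026,.3375,.036]))
E
```

```text
3.0833 [0.50119524 0.32895854 0.0770522 ] [ 8.   4.6 50.4]
[   16   148   142   130 11960] [ 89.44297659 209.28327759]
[ 233  168  105  100 7282] [285.02224664 216.49258445]
[ 226  318   67   51 2309] [257.28627111 345.15244695]
[284.92713468 220.45881597] [285.19991261 232.91255242]
```

View pics/w4.png

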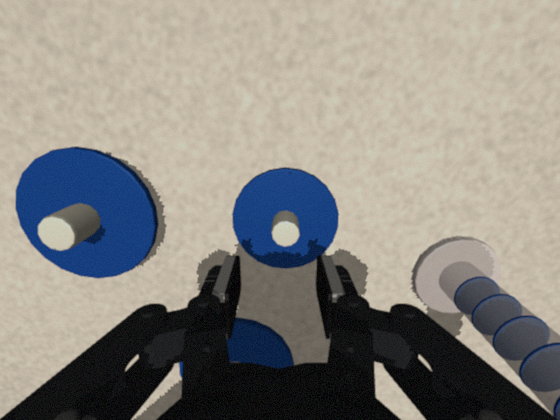

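The knob top is at (286,232), matching the prediction of (285,233). I'll let the arm settle, then read it again.

Call:
{"api": "step_arm", "payload": {"plan": [{"dx": 0,"dy": 0,"dz": 0,"wx": 0,"wy": 0,"wz": 0,"claw": 40},{"dx": 0,"dy": 0,"dz": 0,"wx": 0,"wy": 0,"wz": 0,"claw": 40}]}}

```text
time: 3.3
eef_pos: [0.5077, 0.3347, 0.0877]
tool_rot: [1.862, 2.528, 0.006]
wrist_force: [1.0, -0.5, 0.5]
width: 0.0398
```

```bash
cat > to.py <<'E'
from h import *
import sys
s=ctrl.state();R0=Ro.from_rotvec(s["tool_rot"]).as_matrix()
print(s["time"],s["eef_pos"],R0.round(3).tolist(),(R0.T@(np.array([float(x) for x in sys.argv[1:4]])-s["eef_pos"])*1e3).round(1),s["width"],s["wrist_force"])
E
python3 to.py .5026 .3375 .0265
```

```text
3.3 [0.50771038 0.33467684 0.08765883] [[-0.296, 0.955, 0.004], [0.955, 0.296, 0.002], [0.001, 0.004, -1.0]] [ 4.2 -4.3 61.1] 0.03982182480995884 [ 1.0177916  -0.48424693  0.47646641]
```

Call:
{"api": "step_arm", "payload": {"plan": [{"dx": 4,"dy": -4,"dz": 20,"wx": 0,"wy": 0,"wz": 0,"claw": 40},{"dx": 0,"dy": 0,"dz": 20,"wx": 0,"wy": 0,"wz": 0,"claw": 40},{"dx": 0,"dy": 0,"dz": 12,"wx": 0,"wy": 0,"wz": 0,"claw": 40},{"dx": 0,"dy": 0,"dz": 0,"wx": 0,"wy": 0,"wz": 0,"claw": 40},{"dx": 0,"dy": 0,"dz": 0,"wx": 0,"wy": 0,"wz": 0,"claw": 40},{"dx": 0,"dy": 0,"dz": 0,"wx": 0,"wy": 0,"wz": 0,"claw": 40}]}}

```text
time: 3.8
eef_pos: [0.5012, 0.3379, 0.0349]
tool_rot: [1.86, 2.53, 0.005]
wrist_force: [-0.6, 0.1, 0.0]
width: 0.04
```

```bash
python3 to.py .5026 .3375 .0265
```

```text
3.8 [0.50124511 0.33791882 0.03494272] [[-0.299, 0.954, 0.003], [0.954, 0.298, 0.002], [0.001, 0.003, -1.0]] [-0.8  1.1  8.4] 0.04001971374798202 [-0.55858418  0.05241201  0.04344804]
```

Call:
{"api": "step_arm", "payload": {"plan": [{"dx": -0.5,"dy": 1,"dz": 4,"wx": 0,"wy": 0,"wz": 0,"claw": 40},{"dx": 0,"dy": 0,"dz": 4,"wx": 0,"wy": 0,"wz": 0,"claw": 40},{"dx": 0,"dy": 0,"dz": 0,"wx": 0,"wy": 0,"wz": 0,"claw": 40},{"dx": 0,"dy": 0,"dz": 0,"wx": 0,"wy": 0,"wz": 0,"claw": 10},{"dx": 0,"dy": 0,"dz": 0,"wx": 0,"wy": 0,"wz": 0,"claw": 10},{"dx": 0,"dy": 0,"dz": 0,"wx": 0,"wy": 0,"wz": 0,"claw": 10},{"dx": 0,"dy": 0,"dz": 0,"wx": 0,"wy": 0,"wz": 0,"claw": 10},{"dx": 0,"dy": 0,"dz": 0,"wx": 0,"wy": 0,"wz": 0,"claw": 10}], "squeeze": 30}}

```text
time: 4.47
eef_pos: [0.5012, 0.3374, 0.0256]
tool_rot: [1.86, 2.532, 0.001]
wrist_force: [0.2, 0.1, 1.4]
width: 0.017
```

```bash
python3 to.py .5026 .3375 .0265
```

```text
4.4667 [0.50115369 0.3374166  0.02557489] [[-0.299, 0.954, 0.001], [0.954, 0.299, 0.001], [0.0, 0.001, -1.0]] [-0.4  1.4 -0.9] 0.01697344762923496 [0.22711666 0.05189092 1.3569136 ]
```

Grasped (width 17 mm). I'll lift and carry it past the cup, so the wrist camera can see the cup.

Call:
{"api": "step_arm", "payload": {"plan": [{"dx": 0,"dy": 0,"dz": -10,"wx": 0,"wy": 0,"wz": 0,"claw": 10},{"dx": 0,"dy": 0,"dz": -30,"wx": 0,"wy": 0,"wz": 0,"claw": 10},{"dx": 0,"dy": 0,"dz": -35,"wx": 0,"wy": 0,"wz": 0,"claw": 10},{"dx": 0,"dy": 0,"dz": -35,"wx": 0,"wy": 0,"wz": 0,"claw": 10},{"dx": 0,"dy": 0,"dz": -35,"wx": 0,"wy": 0,"wz": 0,"claw": 10},{"dx": -10,"dy": 0,"dz": -25,"wx": 0,"wy": 0,"wz": 0,"claw": 10},{"dx": -20,"dy": 0,"dz": -10,"wx": 0,"wy": 0,"wz": 0,"claw": 10},{"dx": -28,"dy": 0,"dz": 0,"wx": 0,"wy": 0,"wz": 0,"claw": 10}]}}

```text
time: 5.13
eef_pos: [0.5185, 0.2864, 0.2105]
tool_rot: [1.85, 2.536, 0.014]
wrist_force: [1.1, 0.4, 0.2]
width: 0.0169
```

Call:
{"api": "step_arm", "payload": {"plan": [{"dx": -32,"dy": -3,"dz": 0,"wx": 0,"wy": 0,"wz": 0,"claw": 10},{"dx": -32,"dy": -3,"dz": 0,"wx": 0,"wy": 0,"wz": 0,"claw": 10},{"dx": -32,"dy": -3,"dz": 0,"wx": 0,"wy": 0,"wz": 0,"claw": 10},{"dx": -32,"dy": -3,"dz": 0,"wx": 0,"wy": 0,"wz": 0,"claw": 10},{"dx": -32,"dy": -3,"dz": 0,"wx": 0,"wy": 0,"wz": 0,"claw": 10},{"dx": -32,"dy": -3,"dz": 0,"wx": 0,"wy": 0,"wz": 0,"claw": 10},{"dx": -32,"dy": -3,"dz": 0,"wx": 0,"wy": 0,"wz": 0,"claw": 10},{"dx": -32,"dy": -3,"dz": 0,"wx": 0,"wy": 0,"wz": 0,"claw": 10}]}}

```text
time: 5.8
eef_pos: [0.5714, 0.0289, 0.2056]
tool_rot: [-1.859, -2.532, 0.0]
wrist_force: [0.4, -0.6, 0.3]
width: 0.0168
```

Call:
{"api": "step_arm", "payload": {"plan": [{"dx": -32,"dy": -3,"dz": 0,"wx": 0,"wy": 0,"wz": 0,"claw": 10},{"dx": -32,"dy": -3,"dz": 0,"wx": 0,"wy": 0,"wz": 0,"claw": 10},{"dx": -32,"dy": -3,"dz": 0,"wx": 0,"wy": 0,"wz": 0,"claw": 10},{"dx": -32,"dy": -3,"dz": 0,"wx": 0,"wy": 0,"wz": 0,"claw": 10},{"dx": -32,"dy": -3,"dz": 0,"wx": 0,"wy": 0,"wz": 0,"claw": 10},{"dx": 0,"dy": 0,"dz": 0,"wx": 0,"wy": 0,"wz": 0,"claw": 10},{"dx": 0,"dy": 0,"dz": 0,"wx": 0,"wy": 0,"wz": 0,"claw": 10}]}}

```text
time: 6.38
eef_pos: [0.6048, -0.1307, 0.2051]
tool_rot: [-1.868, -2.526, 0.002]
wrist_force: [0.2, 1.2, -0.3]
width: 0.0172
```

```bash
python3 to.py .600 -.137 .0796; python3 - <<'E'
from h import *
a=cam("wrist");save(a[0],"pics/w5.png");np.savez("w5.npz",K=a[1],R=a[2],t=a[3])
print(proj(*a[1:],[.6,-.137,.062]),proj(*a[1:],[.676,-.03,.052]))
E
```

```text
6.3833 [ 0.60479121 -0.13074671  0.20509818] [[-0.293, 0.956, -0.001], [0.956, 0.293, -0.001], [-0.001, -0.001, -1.0]] [ -4.5  -6.3 125.5] 0.017174948494545685 [ 0.18343273  1.1610293  -0.28324701]
[271.40687491 203.83123905] [386.28258722 115.79491479]
```

View pics/w5.png

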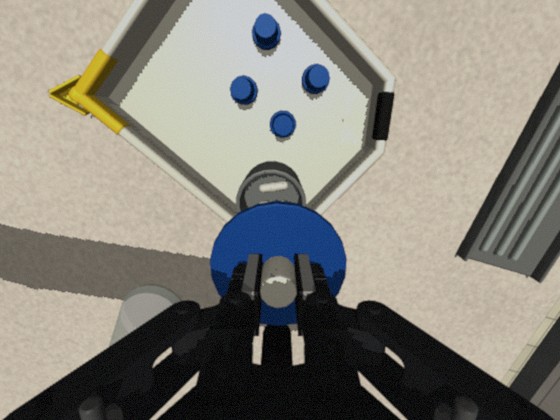

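The arm stopped short, so the cup at about (271,200) is half hidden by the cover. The sleeve is at (383,116), as predicted. I'll back off about 60 mm to see the whole cup.

Call:
{"api": "step_arm", "payload": {"plan": [{"dx": -15,"dy": 0,"dz": 0,"wx": 0,"wy": 0,"wz": 0,"claw": 10},{"dx": -20,"dy": 0,"dz": 0,"wx": 0,"wy": 0,"wz": 0,"claw": 10},{"dx": -15,"dy": 0,"dz": 0,"wx": 0,"wy": 0,"wz": 0,"claw": 10},{"dx": -10,"dy": 0,"dz": 0,"wx": 0,"wy": 0,"wz": 0,"claw": 10},{"dx": 0,"dy": 0,"dz": 0,"wx": 0,"wy": 0,"wz": 0,"claw": 10},{"dx": 0,"dy": 0,"dz": 0,"wx": 0,"wy": 0,"wz": 0,"claw": 10},{"dx": 0,"dy": 0,"dz": 0,"wx": 0,"wy": 0,"wz": 0,"claw": 10}]}}

```text
time: 7.02
eef_pos: [0.6233, -0.1826, 0.205]
tool_rot: [-1.857, -2.532, -0.001]
wrist_force: [-0.3, -0.2, -1.5]
width: 0.0165
```

```bash
python3 to.py .600 -.137 .0796; python3 - <<'E'
from h import *
a=cam("wrist");save(a[0],"pics/w6.png");np.savez("w6.npz",K=a[1],R=a[2],t=a[3])
print(proj(*a[1:],[.6,-.137,.062]),proj(*a[1:],[.676,-.03,.052]))
o=cv2.convertScaleAbs(a[0][20:280,180:440],alpha=1.4);o=cv2.resize(o,None,fx=2.3,fy=2.3,interpolation=cv2.INTER_CUBIC);
c=np.array([.6,-.137,.062]);A=np.linspace(0,6.28,60)
for r in(.034,.030):
    P=np.array([(proj(*a[1:],c+[r*np.cos(x),r*np.sin(x),0])-[180,20])*2.3 for x in A]).astype(int);cv2.polylines(o,[P],True,(255,0,0),1)
save(o,"pics/w6c.png")
E
```

```text
7.0167 [ 0.62332509 -0.18258626  0.2050281 ] [[-0.301, 0.954, -0.0], [0.954, 0.301, 0.001], [0.001, -0.0, -1.0]] [ 50.3  -8.5 125.5] 0.016546164363838205 [-0.34461851 -0.16169015 -1.52980813]
[268.42585217 145.47733588] [391.31530247  49.1003805 ]
```

View pics/w6c.png

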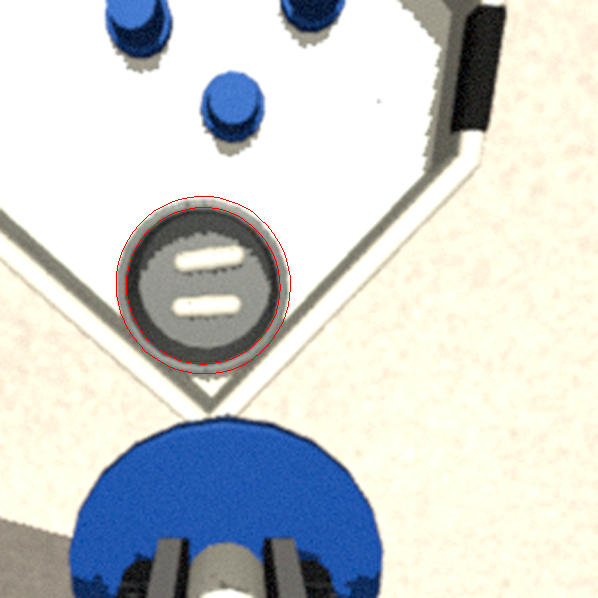

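The overlay fits the cup rim to within about 1 mm, so I take the cup at (0.600, -0.137). Next I move over it.

Call:
{"api": "step_arm", "payload": {"plan": [{"dx": 15,"dy": -3,"dz": 0,"wx": 0,"wy": 0,"wz": 0,"claw": 10},{"dx": 20,"dy": -3,"dz": 20,"wx": 0,"wy": 0,"wz": 0,"claw": 10},{"dx": 15,"dy": -2.5,"dz": 30,"wx": 0,"wy": 0,"wz": 0,"claw": 10},{"dx": 0,"dy": 0,"dz": 30,"wx": 0,"wy": 0,"wz": 0,"claw": 10},{"dx": 0,"dy": 0,"dz": 10,"wx": 0,"wy": 0,"wz": 0,"claw": 10},{"dx": 0,"dy": 0,"dz": 0,"wx": 0,"wy": 0,"wz": 0,"claw": 10},{"dx": 0,"dy": 0,"dz": 0,"wx": 0,"wy": 0,"wz": 0,"claw": 10},{"dx": 0,"dy": 0,"dz": 0,"wx": 0,"wy": 0,"wz": 0,"claw": 10}]}}

```text
time: 7.73
eef_pos: [0.6022, -0.1397, 0.1172]
tool_rot: [1.859, 2.528, 0.002]
wrist_force: [0.3, -0.2, -0.6]
width: 0.0167
```

```bash
python3 to.py .600 -.137 .0796; python3 - <<'E'
from h import *
a=cam("wrist");save(a[0],"pics/w7.png")
h=cv2.cvtColor(a[0],cv2.COLOR_RGB2HSV);m=cv2.inRange(h,(100,120,40),(130,255,255))
N,_,st,ce=cv2.connectedComponentsWithStats(m);i=1+np.argmax(st[1:,4]);print(st[i],ce[i])
s=ctrl.state();e=s["eef_pos"]
# predicted disc outline extents if coaxial with TCP, disc top 6 mm above seat
P=np.array([proj(*a[1:],e+[.037*np.cos(x),.037*np.sin(x),-.0116]) for x in np.linspace(0,6.28,90)]);print(P.min(0),P.max(0))
E
```

```text
7.7333 [ 0.60216439 -0.13971867  0.11721513] [[-0.298, 0.954, 0.004], [0.954, 0.298, -0.001], [-0.002, 0.003, -1.0]] [ 3.3 -1.4 37.6] 0.016662893862601776 [ 0.32395755 -0.21075933 -0.63851872]
[ 210  202  136   95 7210] [277.54271845 241.55825243]
[208.75304088 202.0572537 ] [347.76836955 325.8734461 ]
```

The cover in the hand is coaxial with the TCP, so I lower it.

Call:
{"api": "step_arm", "payload": {"plan": [{"dx": 3.3,"dy": -1.4,"dz": 10,"wx": 0,"wy": 0,"wz": 0,"claw": 10},{"dx": 0,"dy": 0,"dz": 8,"wx": 0,"wy": 0,"wz": 0,"claw": 10},{"dx": 0,"dy": 0,"dz": 6,"wx": 0,"wy": 0,"wz": 0,"claw": 10},{"dx": 0,"dy": 0,"dz": 0,"wx": 0,"wy": 0,"wz": 0,"claw": 10},{"dx": 0,"dy": 0,"dz": 0,"wx": 0,"wy": 0,"wz": 0,"claw": 10}]}}

```text
time: 8.2
eef_pos: [0.5972, -0.1362, 0.0902]
tool_rot: [-1.859, -2.531, 0.001]
wrist_force: [0.3, -0.6, -0.3]
width: 0.0168
```

```bash
python3 to.py .600 -.137 .0796
```

```text
8.2 [ 0.5972141  -0.13615764  0.09021549] [[-0.299, 0.954, -0.002], [0.954, 0.299, 0.0], [0.001, -0.002, -1.0]] [-1.6  2.4 10.6] 0.016834144578134667 [ 0.27594627 -0.63432019 -0.3026323 ]
```

Call:
{"api": "step_arm", "payload": {"plan": [{"dx": -1.5,"dy": 2,"dz": 2,"wx": 0,"wy": 0,"wz": 0,"claw": 10},{"dx": 0,"dy": 0,"dz": 3,"wx": 0,"wy": 0,"wz": 0,"claw": 10},{"dx": 0,"dy": 0,"dz": 2,"wx": 0,"wy": 0,"wz": 0,"claw": 10},{"dx": 0,"dy": 0,"dz": 1.5,"wx": 0,"wy": 0,"wz": 0,"claw": 10},{"dx": 0,"dy": 0,"dz": 0,"wx": 0,"wy": 0,"wz": 0,"claw": 10},{"dx": 0,"dy": 0,"dz": 0,"wx": 0,"wy": 0,"wz": 0,"claw": 10}]}}

```text
time: 8.7
eef_pos: [0.6002, -0.137, 0.0826]
tool_rot: [-1.859, -2.532, 0.0]
wrist_force: [0.0, -0.4, -0.8]
width: 0.0167
```

```bash
python3 to.py .600 -.137 .0796
```

```text
8.7 [ 0.60024544 -0.13699448  0.08257034] [[-0.299, 0.954, -0.0], [0.954, 0.299, 0.0], [0.0, -0.0, -1.0]] [ 0.1 -0.2  3. ] 0.01667492545568232 [ 0.02672566 -0.43859586 -0.81575642]
```

Call:
{"api": "step_arm", "payload": {"plan": [{"dx": 0,"dy": 0,"dz": 1,"wx": 0,"wy": 0,"wz": 0,"claw": 10},{"dx": 0,"dy": 0,"dz": 1,"wx": 0,"wy": 0,"wz": 0,"claw": 10},{"dx": 0,"dy": 0,"dz": 1,"wx": 0,"wy": 0,"wz": 0,"claw": 10},{"dx": 0,"dy": 0,"dz": 0,"wx": 0,"wy": 0,"wz": 0,"claw": 10},{"dx": 0,"dy": 0,"dz": 0,"wx": 0,"wy": 0,"wz": 0,"claw": 10}]}}

```text
time: 9.12
eef_pos: [0.6003, -0.1371, 0.0797]
tool_rot: [-1.86, -2.532, 0.0]
wrist_force: [-0.9, 0.5, -0.7]
width: 0.0167
```

```bash
python3 to.py .600 -.137 .0796
```

```text
9.1167 [ 0.60030119 -0.1370761   0.07968075] [[-0.299, 0.954, -0.0], [0.954, 0.299, 0.0], [0.0, -0.0, -1.0]] [ 0.2 -0.3  0.1] 0.01671069574085866 [-0.93481327  0.54445524 -0.73378036]
```

Call:
{"api": "step_arm", "payload": {"plan": [{"dx": 0,"dy": 0,"dz": 0.7,"wx": 0,"wy": 0,"wz": 0,"claw": 10},{"dx": 0,"dy": 0,"dz": 0.8,"wx": 0,"wy": 0,"wz": 0,"claw": 10},{"dx": 0,"dy": 0,"dz": 0,"wx": 0,"wy": 0,"wz": 0,"claw": 10},{"dx": 0,"dy": 0,"dz": 0,"wx": 0,"wy": 0,"wz": 0,"claw": 10}]}}

```text
time: 9.45
eef_pos: [0.6004, -0.137, 0.0796]
tool_rot: [-1.86, -2.532, 0.001]
wrist_force: [-2.3, -0.0, 6.4]
width: 0.0168
```

Contact came at exactly the predicted height with 6 N, so I release and rise.

Call:
{"api": "step_arm", "payload": {"plan": [{"dx": 0,"dy": 0,"dz": -1,"wx": 0,"wy": 0,"wz": 0,"claw": 16},{"dx": 0,"dy": 0,"dz": 0,"wx": 0,"wy": 0,"wz": 0,"claw": 40},{"dx": 0,"dy": 0,"dz": 0,"wx": 0,"wy": 0,"wz": 0,"claw": 40},{"dx": 0,"dy": 0,"dz": 0,"wx": 0,"wy": 0,"wz": 0,"claw": 40},{"dx": 0,"dy": 0,"dz": -10,"wx": 0,"wy": 0,"wz": 0,"claw": 40},{"dx": 0,"dy": 0,"dz": -25,"wx": 0,"wy": 0,"wz": 0,"claw": 40},{"dx": 0,"dy": 0,"dz": -35,"wx": 0,"wy": 0,"wz": 0,"claw": 40},{"dx": 0,"dy": 0,"dz": -35,"wx": 0,"wy": 0,"wz": 0,"claw": 40}]}}

```text
time: 10.12
eef_pos: [0.5993, -0.1368, 0.1846]
tool_rot: [-1.858, -2.53, 0.001]
wrist_force: [1.1, -0.4, 0.2]
width: 0.0402
```

Call:
{"api": "step_arm", "payload": {"plan": [{"dx": 0,"dy": 0,"dz": 0,"wx": 0,"wy": 0,"wz": 0,"claw": 50},{"dx": 0,"dy": 0,"dz": 0,"wx": 0,"wy": 0,"wz": 0,"claw": 50},{"dx": 0,"dy": 0,"dz": 0,"wx": 0,"wy": 0,"wz": 0,"claw": 50}]}}

```text
time: 10.37
eef_pos: [0.6003, -0.1371, 0.1848]
tool_rot: [1.859, 2.531, 0.0]
wrist_force: [-0.1, 0.1, -0.8]
width: 0.0499
```

```bash
python3 to.py .676 -.030 .0355; python3 - <<'E'
from h import *
a=cam("wrist");save(a[0],"pics/w8.png");np.savez("w8.npz",K=a[1],R=a[2],t=a[3])
q=[.5555,-.0559,.2597]
from fit2 import W
o=cv2.convertScaleAbs(a[0],alpha=1.3)
for P in [(123,-6,52),(123,-28,52),(123,16,52),(117,-6,52),(129,-6,52),(22,-90,68)]:
    u=proj(*a[1:],W(q,P));print(P,u.round(1));cv2.circle(o,tuple(int(round(v)) for v in u),2,(255,0,0),-1)
save(cv2.resize(o,(800,600)),"pics/w8o.png")
E
```

```text
10.3667 [ 0.60033132 -0.13712542  0.18475959] [[-0.299, 0.954, 0.001], [0.954, 0.299, -0.0], [-0.001, 0.0, -1.0]] [ 79.7 104.2 149.3] 0.04989203481346959 [-0.1170444   0.13012598 -0.84654809]
(123, -6, 52) [402.6 111.1]
(123, -28, 52) [398.2 138.1]
(123, 16, 52) [407.3  82.6]
(117, -6, 52) [395.5 110.8]
(129, -6, 52) [409.8 111.4]
(22, -90, 68) [277.4 207.7]
```

View pics/w8o.png

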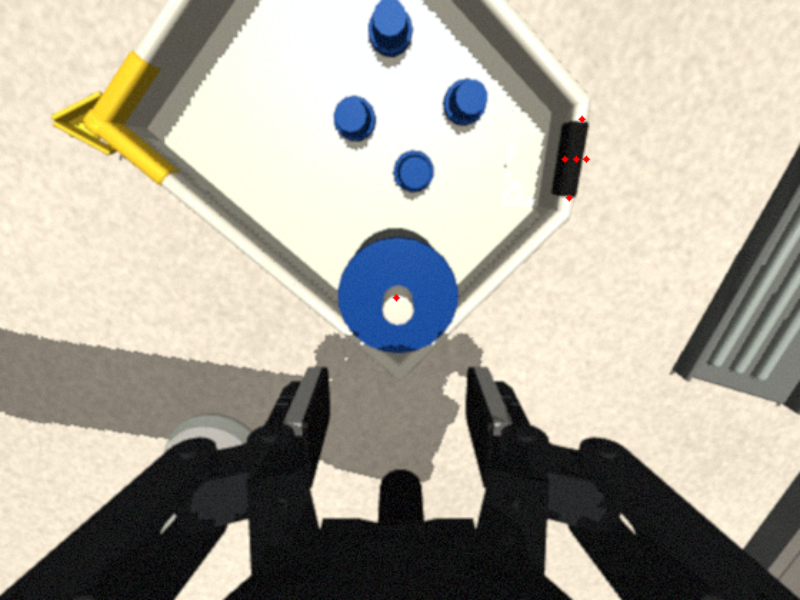

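The cover sits centred on the cup with the knob on its axis. The sleeve centre is at about (571,159) in the 800-wide view, roughly 3 mm nearer the robot than predicted, so I'll aim for (0.673, -0.031).

Call:
{"api": "step_arm", "payload": {"plan": [{"dx": 20,"dy": 25,"dz": 0,"wx": 0,"wy": 0,"wz": 0,"claw": 42},{"dx": 25,"dy": 31,"dz": 0,"wx": 0,"wy": 0,"wz": 0,"claw": 42},{"dx": 20,"dy": 26,"dz": 0,"wx": 0,"wy": 0,"wz": 0,"claw": 42},{"dx": 15,"dy": 20,"dz": 20,"wx": 0,"wy": 0,"wz": 0.044,"claw": 42},{"dx": 0,"dy": 0,"dz": 30,"wx": 0,"wy": 0,"wz": 0,"claw": 42},{"dx": 0,"dy": 0,"dz": 20,"wx": 0,"wy": 0,"wz": 0,"claw": 42},{"dx": 0,"dy": 0,"dz": 0,"wx": 0,"wy": 0,"wz": 0,"claw": 42},{"dx": 0,"dy": 0,"dz": 0,"wx": 0,"wy": 0,"wz": 0,"claw": 42}]}}

```text
time: 11.08
eef_pos: [0.671, -0.0306, 0.1107]
tool_rot: [-1.912, -2.486, 0.007]
wrist_force: [0.5, -0.4, -0.8]
width: 0.0421
```

```bash
python3 to.py .673 -.0307 .036
```

```text
11.0833 [ 0.67103595 -0.03055825  0.11074341] [[-0.257, 0.966, -0.007], [0.966, 0.257, -0.0], [0.002, -0.007, -1.0]] [-0.8  2.4 74.7] 0.04211845498932241 [ 0.54807439 -0.38171827 -0.75027574]
```

Call:
{"api": "step_arm", "payload": {"plan": [{"dx": 0,"dy": 1,"dz": 20,"wx": 0,"wy": 0,"wz": 0,"claw": 42},{"dx": 0,"dy": 0,"dz": 20,"wx": 0,"wy": 0,"wz": 0,"claw": 42},{"dx": 0,"dy": 0,"dz": 10,"wx": 0,"wy": 0,"wz": 0,"claw": 42},{"dx": 0,"dy": 0,"dz": 0,"wx": 0,"wy": 0,"wz": 0,"claw": 42},{"dx": 0,"dy": 0,"dz": 0,"wx": 0,"wy": 0,"wz": 0,"claw": 42}]}}

```text
time: 11.5
eef_pos: [0.6747, -0.0304, 0.0646]
tool_rot: [-1.916, -2.49, 0.0]
wrist_force: [0.4, -0.1, -0.4]
width: 0.0419
```

```bash
python3 to.py .673 -.0307 .036;  python3 - <<'E'
from h import *
a=cam("wrist");save(cv2.convertScaleAbs(a[0],alpha=1.2),"pics/w9.png")
E
```

```text
11.5 [ 0.67474457 -0.030448    0.06464921] [[-0.256, 0.967, -0.0], [0.967, 0.256, -0.0], [-0.0, -0.0, -1.0]] [ 0.2 -1.7 28.6] 0.041902952769147864 [ 0.39974177 -0.12567878 -0.4181236 ]
```

View pics/w9.png

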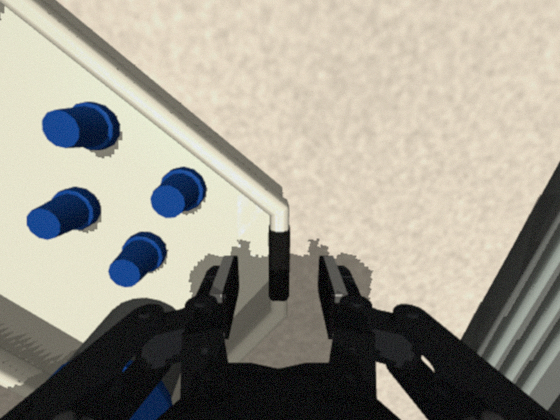

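The sleeve (col 279) is centred between the fingertips (238 and 320) and square to them. I'll lower and grip.

Call:
{"api": "step_arm", "payload": {"plan": [{"dx": 0,"dy": 0,"dz": 12,"wx": 0,"wy": 0,"wz": 0,"claw": 42},{"dx": 0,"dy": 0,"dz": 12,"wx": 0,"wy": 0,"wz": 0,"claw": 42},{"dx": 0,"dy": 0,"dz": 5,"wx": 0,"wy": 0,"wz": 0,"claw": 42},{"dx": 0,"dy": 0,"dz": 0,"wx": 0,"wy": 0,"wz": 0,"claw": 25},{"dx": 0,"dy": 0,"dz": 0,"wx": 0,"wy": 0,"wz": 0,"claw": 5},{"dx": 0,"dy": 0,"dz": 0,"wx": 0,"wy": 0,"wz": 0,"claw": 5},{"dx": 0,"dy": 0,"dz": 0,"wx": 0,"wy": 0,"wz": 0,"claw": 5},{"dx": 0,"dy": 0,"dz": 0,"wx": 0,"wy": 0,"wz": 0,"claw": 5}], "squeeze": 60}}

```text
time: 12.22
eef_pos: [0.6747, -0.0296, 0.035]
tool_rot: [-1.915, -2.49, -0.001]
wrist_force: [2.0, 0.6, -2.9]
width: 0.0091
```

Call:
{"api": "step_arm", "payload": {"plan": [{"dx": 0,"dy": 0,"dz": 0,"wx": 0,"wy": 0,"wz": 0,"claw": 5},{"dx": 0,"dy": 0,"dz": 0,"wx": 0,"wy": 0,"wz": 0,"claw": 5}]}}

```text
time: 12.38
eef_pos: [0.6747, -0.0296, 0.0351]
tool_rot: [-1.915, -2.49, -0.001]
wrist_force: [1.2, 1.5, -3.2]
width: 0.0089
```

```bash
python3 to.py .673 -.0307 .036
```

```text
12.3833 [ 0.67468824 -0.02959784  0.03510065] [[-0.257, 0.966, 0.0], [0.966, 0.257, 0.0], [0.0, 0.0, -1.0]] [-0.6 -1.9 -0.9] 0.008938895380000663 [ 1.18333233  1.51682147 -3.20115712]
```

Gripped. Now I tilt about the lip foot (278 mm away): wx -0.02, dy -0.76, dz -5.56 per row.

Call:
{"api": "step_arm", "payload": {"plan": [{"dx": 0,"dy": -0.4,"dz": -2.8,"wx": -0.01,"wy": 0,"wz": 0,"claw": 5},{"dx": 0,"dy": -0.76,"dz": -5.56,"wx": -0.02,"wy": 0,"wz": 0,"claw": 5},{"dx": 0,"dy": -0.76,"dz": -5.56,"wx": -0.02,"wy": 0,"wz": 0,"claw": 5},{"dx": 0,"dy": -0.76,"dz": -5.56,"wx": -0.02,"wy": 0,"wz": 0,"claw": 5},{"dx": 0,"dy": -0.4,"dz": -2.8,"wx": -0.01,"wy": 0,"wz": 0,"claw": 5},{"dx": 0,"dy": 0,"dz": 0,"wx": 0,"wy": 0,"wz": 0,"claw": 5},{"dx": 0,"dy": 0,"dz": 0,"wx": 0,"wy": 0,"wz": 0,"claw": 5}]}}

```text
time: 12.97
eef_pos: [0.6706, -0.0313, 0.0577]
tool_rot: [1.885, 2.45, 0.098]
wrist_force: [0.4, 0.1, -4.8]
width: 0.0089
```

```bash
cat > chk.py <<'E'
from h import *
import sys
th=float(sys.argv[1]);o=np.array([.6747,-.0296,.0351]);f=o-np.array([.966*.278,.257*.278,.0351])
R=Ro.from_rotvec(-th*np.array([-.257,.966,0]));g=f+R.apply(o-f)
s=ctrl.state();A=Ro.from_rotvec(s["tool_rot"]).as_matrix();print(s["time"],"tilt",np.degrees(np.arccos(-A[2,2])),"want-have tool mm",(A.T@(g-s["eef_pos"])*1e3).round(1),"rot err",(Ro.from_matrix(A).inv()*R*Ro.from_rotvec([-1.915,-2.49,-.001])).as_rotvec().round(3),s["wrist_force"].round(1),s["width"].round(4))
E
python3 chk.py .08
```

```text
Traceback (most recent call last):
  File "chk.py", line 5, in <module>
    s=ctrl.state();A=Ro.from_rotvec(s["tool_rot"]).as_matrix();print(s["time"],"tilt",np.degrees(np.arccos(-A[2,2])),"want-have tool mm",(A.T@(g-s["eef_pos"])*1e3).round(1),"rot err",(Ro.from_matrix(A).inv()*R*Ro.from_rotvec([-1.915,-2.49,-.001])).as_rotvec().round(3),s["wrist_force"].round(1),s["width"].round(4))
                                                                                                                                                                                                                                                                                                       ^^^^^^^^^^^^^^^^
AttributeError: 'float' object has no attribute 'round'
```

Call:
{"api": "step_arm", "payload": {"plan": [{"dx": 0,"dy": -0.4,"dz": -2.8,"wx": -0.01,"wy": 0,"wz": 0,"claw": 5},{"dx": 0,"dy": -0.76,"dz": -5.56,"wx": -0.02,"wy": 0,"wz": 0,"claw": 5},{"dx": 0,"dy": -0.76,"dz": -5.56,"wx": -0.02,"wy": 0,"wz": 0,"claw": 5},{"dx": 0,"dy": -0.76,"dz": -5.56,"wx": -0.02,"wy": 0,"wz": 0,"claw": 5},{"dx": 0,"dy": -0.76,"dz": -5.56,"wx": -0.02,"wy": 0,"wz": 0,"claw": 5},{"dx": 0,"dy": -0.76,"dz": -5.56,"wx": -0.02,"wy": 0,"wz": 0,"claw": 5},{"dx": 0,"dy": -0.4,"dz": -2.8,"wx": -0.01,"wy": 0,"wz": 0,"claw": 5},{"dx": 0,"dy": 0,"dz": 0,"wx": 0,"wy": 0,"wz": 0,"claw": 5}]}}

```text
time: 13.63
eef_pos: [0.6619, -0.0339, 0.0907]
tool_rot: [1.835, 2.385, 0.24]
wrist_force: [-0.2, 0.4, -4.3]
width: 0.0088
```

```bash
sed -i 's/s\["width"\].round(4)/s["width"]/' chk.py; python3 chk.py .20
```

```text
13.6333 tilt 11.504297622503284 want-have tool mm [0.8 0.7 1.3] rot err [ 0.001  0.002 -0.   ] [-0.2  0.4 -4.3] 0.008804071851694389
```

Call:
{"api": "step_arm", "payload": {"plan": [{"dx": 0,"dy": -0.4,"dz": -2.8,"wx": -0.01,"wy": 0,"wz": 0,"claw": 5},{"dx": 0,"dy": -0.76,"dz": -5.56,"wx": -0.02,"wy": 0,"wz": 0,"claw": 5},{"dx": 0,"dy": -0.76,"dz": -5.56,"wx": -0.02,"wy": 0,"wz": 0,"claw": 5},{"dx": 0,"dy": -0.76,"dz": -5.56,"wx": -0.02,"wy": 0,"wz": 0,"claw": 5},{"dx": 0,"dy": -0.76,"dz": -5.56,"wx": -0.02,"wy": 0,"wz": 0,"claw": 5},{"dx": 0,"dy": -0.76,"dz": -5.56,"wx": -0.02,"wy": 0,"wz": 0,"claw": 5},{"dx": 0,"dy": -0.4,"dz": -2.8,"wx": -0.01,"wy": 0,"wz": 0,"claw": 5},{"dx": 0,"dy": 0,"dz": 0,"wx": 0,"wy": 0,"wz": 0,"claw": 5}]}}

```text
time: 14.3
eef_pos: [0.6496, -0.0371, 0.1218]
tool_rot: [1.782, 2.316, 0.374]
wrist_force: [0.3, 0.6, -3.5]
width: 0.0086
```

```bash
python3 chk.py .32
```

```text
14.3 tilt 18.39006689258697 want-have tool mm [0.8 0.6 1.4] rot err [ 0.001  0.002 -0.   ] [ 0.3  0.6 -3.5] 0.00858692163554291
```

Call:
{"api": "step_arm", "payload": {"plan": [{"dx": 0,"dy": -0.4,"dz": -2.8,"wx": -0.01,"wy": 0,"wz": 0,"claw": 5},{"dx": 0,"dy": -0.76,"dz": -5.56,"wx": -0.02,"wy": 0,"wz": 0,"claw": 5},{"dx": 0,"dy": -0.76,"dz": -5.56,"wx": -0.02,"wy": 0,"wz": 0,"claw": 5},{"dx": 0,"dy": -0.76,"dz": -5.56,"wx": -0.02,"wy": 0,"wz": 0,"claw": 5},{"dx": 0,"dy": -0.76,"dz": -5.56,"wx": -0.02,"wy": 0,"wz": 0,"claw": 5},{"dx": 0,"dy": -0.76,"dz": -5.56,"wx": -0.02,"wy": 0,"wz": 0,"claw": 5},{"dx": 0,"dy": -0.4,"dz": -2.8,"wx": -0.01,"wy": 0,"wz": 0,"claw": 5},{"dx": 0,"dy": 0,"dz": 0,"wx": 0,"wy": 0,"wz": 0,"claw": 5}]}}

```text
time: 14.97
eef_pos: [0.6339, -0.0413, 0.1512]
tool_rot: [1.725, 2.242, 0.502]
wrist_force: [-0.0, -0.3, -4.4]
width: 0.009
```

Call:
{"api": "step_arm", "payload": {"plan": [{"dx": 0,"dy": 0,"dz": 0,"wx": 0,"wy": 0,"wz": 0,"claw": 5},{"dx": 0,"dy": 0,"dz": 0,"wx": 0,"wy": 0,"wz": 0,"claw": 5},{"dx": 0,"dy": 0,"dz": 0,"wx": 0,"wy": 0,"wz": 0,"claw": 5},{"dx": 0,"dy": 0,"dz": 0,"wx": 0,"wy": 0,"wz": 0,"claw": 5},{"dx": 0,"dy": 0,"dz": 0,"wx": 0,"wy": 0,"wz": 0,"claw": 5},{"dx": 0,"dy": 0,"dz": 0,"wx": 0,"wy": 0,"wz": 0,"claw": 5},{"dx": 0,"dy": 0,"dz": 0,"wx": 0,"wy": 0,"wz": 0,"claw": 5},{"dx": 0,"dy": 0,"dz": 0,"wx": 0,"wy": 0,"wz": 0,"claw": 5}]}}

```text
time: 15.63
eef_pos: [0.6343, -0.0406, 0.1504]
tool_rot: [1.725, 2.244, 0.502]
wrist_force: [0.5, 1.4, -3.9]
width: 0.0089
```

```bash
python3 chk.py .44; python3 - <<'E'
from h import *
a=cam("scene");b=cam("side")
save(a[0],"pics/e1.png");save(b[0],"pics/e2.png")
r=lambda i:cv2.convertScaleAbs(cv2.resize(i,None,fx=2.2,fy=2.2,interpolation=cv2.INTER_CUBIC),alpha=1.3)
save(np.hstack([r(a[0][120:320,150:330]),r(b[0][100:300,190:370])]),"pics/e.png")
E
```

```text
15.6333 tilt 25.207173270606617 want-have tool mm [0.2 0.2 0.5] rot err [-0.     0.001  0.   ] [ 0.5  1.4 -3.9] 0.008882358523820529
```

View pics/e.png

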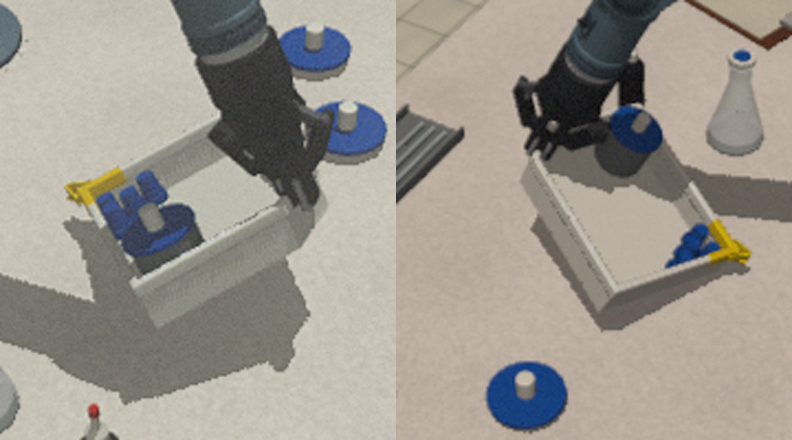

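The tote is tilted 25.2°, the cover is on, and the stoppers are gathered at the yellow lip, at about (690,245) in the side half. I'll use one close crop with the 95 mm limit overlaid to count all four.

```bash
python3 - <<'E'
from h import *
d=np.load("c.npz");o=np.array([.6747,-.0296,.0351]);f=o-np.array([.966*.278,.257*.278,.0351])
q=.26;A=Ro.from_rotvec([0,0,q]);T=Ro.from_rotvec(-.44*np.array([-np.sin(q),np.cos(q),0]))*A
w=lambda P:f+T.apply((np.array(P)+[156,0,0])/1e3)
ims=[]
for n,k,(x,y) in(("e1","s",(175,180)),("e2","d",(295,185))):
    C=(d["K"+k],d["R"+k],d["t"+k]);im=cv2.imread(f"pics/{n}.png")[y:y+60,x:x+70];im=cv2.convertScaleAbs(cv2.resize(im,None,fx=5.7,fy=5.7,interpolation=cv2.INTER_CUBIC),alpha=1.5)
    P=[(proj(*C,w((-151+95*np.cos(a),95*np.sin(a),21)))-[x,y])*5.7 for a in np.linspace(-.9,.9,40)]
    cv2.polylines(im,[np.array(P).astype(int)],False,(0,0,255),1)
    for P in((-151,0,21),(-156,0,52)): cv2.circle(im,tuple(((proj(*C,w(P))-[x,y])*5.7).astype(int)),3,(0,255,0),-1)
    ims.append(im)
cv2.imwrite("pics/ee.png",np.hstack(ims))
E
```

```text
(no output)
```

View pics/ee.png

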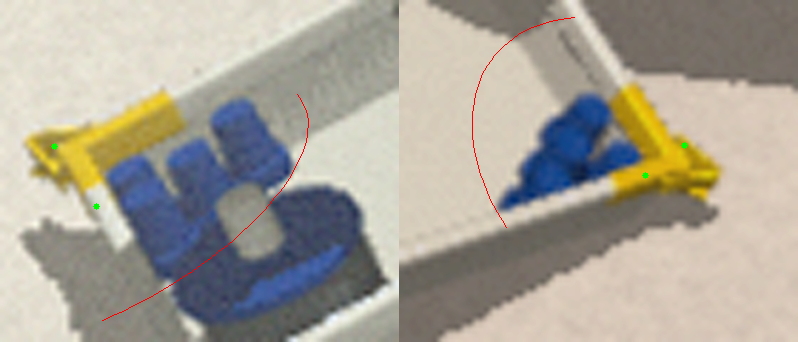

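```bash
python3 - <<'E'
from h import *
d=np.load("c.npz");o=np.array([.6747,-.0296,.0351]);f=o-np.array([.966*.278,.257*.278,.0351])
q=.26;A=Ro.from_rotvec([0,0,q]);T=Ro.from_rotvec(-.44*np.array([-np.sin(q),np.cos(q),0]))*A
def pix(k,u,v):
    K,R,t=[d[c+k] for c in"KRt"];D=T.inv().apply(R.T@np.linalg.solve(K,[u,v,1]));O=T.inv().apply(-R.T@t-f)*1e3-[156,0,0]
    P=O+D*(21-O[2])/D[2];print(k,P.round(),"dist",np.linalg.norm(P-[-151,0,21]).round(1))
for u,v in((252,145),(195,175),(150,210)): pix("s",175+u/5.7,180+v/5.7)
for u,v in((587,115),(555,155),(515,195),(622,158)): pix("d",295+(u-399)/5.7,185+v/5.7)
s=ctrl.state();print(s["time"],abs(s["qvel"]).max(),s["wrist_force"],s["width"])
E
```

```text
s [-93.  39.  21.] dist 69.9
s [-111.   20.   21.] dist 45.0
s [-119.   -4.   21.] dist 32.6
d [-113.  -18.   21.] dist 41.6
d [-104.   17.   21.] dist 50.2
d [-91.  53.  21.] dist 80.3
d [-137.   -3.   21.] dist 14.3
15.7333 0.0018878953709834199 [-0.78241328  0.13512747 -3.48949774] 0.009083965665978383
```

All four stoppers are accounted for at about 15, 42, 48 and 70–80 mm from the corner (limit 95). The arm is still and the grip is firm, so I'm handing in.

```bash
python3 -c "
from station import ctrl
print(ctrl.sign_off())"
```

```text
the job is handed in; nothing more can be done
None
```

The job is handed in with the tote held tilted at 25.2°; `sign_off` gave no verdict, so what follows is from my own checks.

- **Cover:** I set the smallest blue cover on the cup with a contact force of about 6 N, at exactly the predicted height. After release the wrist camera showed it centred and level. In the last pictures it was still on.
- **Tilt:** I gripped the dark sleeve with 60 N and lifted it along an arc about the yellow-lip corner, based on where I had measured that corner. At the end the arm was within 1 mm of that arc, still, and at 15.7 s of the 61 s allowed.
- **Stoppers:** All four are in the lip corner. I estimate their centres at about 14, 42, 45–50 and 70–80 mm from it, against the 95 mm limit. The two cameras disagreed by about 10 mm on the farthest one, which the tote wall partly hides.
- **Not checked directly:** I could not see the stirrer bars under the cover. I did not measure how high the lip corner sits above the bench, though the pictures show it resting there. The arm stayed clear of the flask, cylinder and dropper bottle, but I did not measure their positions again.

My first four move calls were refused because every row needs all seven values; the arm did not move and nothing was disturbed. I viewed 12 pictures, which is the limit.

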